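Wedge a module into the packed spring-loaded rack

ROBOT

A 6-joint arm with a two-finger parallel gripper is mounted at the origin on the work surface. World frame = base frame: x ahead of the robot, y to its left, z up, the work surface at z = 0. Lengths are in mm, angles in rad, forces in N, time in s.
With the tool pointing down it reaches from about 300 to 950 mm from the base axis. Payload 3.1 kg.
Tool frame: the origin (TCP) lies midway between the tips of the shut fingers; the grasp point (between the pads) lies 19 mm behind it; z points along the fingers, y is the line along which they close (so a half turn about z gives the same grasp; the last joint's range is limited). The gripper opens to 85 mm and grips with 20 to 120 N. Pads are 22 mm wide; open, the fingers measure 114 mm over their backs; the gripper's body (76 mm by 85 mm) begins 54 mm behind the grasp point. The pads swing forward as they close: fully open they stand 13 mm farther back than shut.
Start: joints at [-1.371, 0.308, 1.634, -0, 1.2, -0.07], TCP at [166.559, -602.403, 209.272] pointing down, gripper open.
Joint ranges: [-3.06, 3.06], [-0.79, 1.96], [0.05, 2.63], [-1.19, 4.34], [0.05, 2.64], [-2.94, 2.94]. Speed limits (rad/s): [2.79, 2.79, 3.14, 3.14, 3.14, 3.14].

INTERFACE

Orientations are given as a unit quaternion [x, y, z, w].
In Python, from workcell import get_obs, grab_frame, hand_in, spot_in, place_of gives the robot as it stands.
- The arm moves only by the tool step_arm, never from a script. Its argument "deltas" is a list that holds one entry, the list of rows, each a list of 7 numbers: the opening in per cent of the stroke, from 0 (shut) to 100 (fully open), then the shift along the world's x, y, z in units of 30 mm (1.0 is 30 mm), then the turn, a rotation vector about the world's x, y, z in units of 8 degrees (1.0 is 8 degrees). In form: [[[claw, tx, ty, tz, ax, ay, az], ...]]. A call has 1 to 8 rows; each row shifts and turns the commanded pose from where the row before left it; what a row does not reach is not made up. A row lasts 1/8 s, in which the tool goes at most 62.5 mm and 10.7 degrees, less where a joint would pass 70% of its speed; a pose out of reach is approached as far as the arm can. A call is refused whole if a number of a shift passes 1 or a number of a turn 1, either way. A call with a gripper value outside its range is refused whole. The fingers move at their own pace and stop on an object; "force" is the grip in N (left out, the last holds). Time passes only in rows, so rows that do not move let the fingers close. It gives the time, the measured TCP pose, the force, the opening and the grip force at its end, in the units of the state.
- get_obs(): the state, without advancing time (a new reading comes with each control period).
- grab_frame(name): name is "scene" or "top"; returns a dict with "color" (400x640x3 uint8, red, green, blue), "depth" (400x640 float32, mm along the optical axis (not along the pixel's ray), 0 where there is no reading), "fx", "fy", "cx", "cy" (pixels), "k1" (the pictures are not rectified: a ray, as slopes to the right and down, at radius r is drawn at 1 + k1 r^2 times it, then the intrinsics apply), "world_to_cam" (4x4, takes a point from world to camera coordinates). Camera axes: x right, y down, z forward; pixel columns grow to the right and rows downward; lengths in mm; the calibration is good to about 2 mm. A picture is of the moment at which its call begins.
- hand_in(): hands the job in; it is judged then, once.
Trained networks look in the newest picture that a camera, given by its name, has taken for a name from the list of things; names that differ only in an ending like _2 or _b are one class to them, and where a whole thing is asked for, a point or a joint stands for the part that bears it (a point fixed in the world has none). Each returns a list of dicts, best first, with "confidence" (0 to 1); they miss things now and then, are a little off and sometimes report something else, mostly with a low value. They report only what shows in the picture. A call takes as long as a camera call.
- spot_in(camera, name): "point" ([column, row] in pixels, amid what is visible of it).
- place_of(camera, name): "point" ([column, row] in pixels: a listed point, or the origin of a listed thing).
The state is a dict: "t": time; "qpos": joint angles; "qd": joint speeds; "joint_torque": joint torques, N m; "eef_pos": TCP position; "tool_rot": TCP orientation; "force": force on the tool from outside, world axes, zero at the start; "moment": the same for the moment, N m; "width": finger opening in mm; "gripper_force": force on a finger pad.
Only numpy, scipy, OpenCV 4.12 (cv2) and the standard library are available. Lean on these libraries where they do the work, as an engineer would, in place of code of your own. Each camera call takes 0.05 s, during which the arm holds its last target. There are 200 camera calls.

TASK

Take the orange module out of its cradle and file it in the rack directly beside the blue module, on the side towards the yellow spring plate: work its nose down between the two tops to nudge the neighbours apart, let it go, and press it home, flush with the others, with a firm, short push of about 15 N on its top. Ease it in by feel, never forcing it (well under 30 N) and without toppling or lifting any module of the row (a passing lean is fine), and leave the other things on the bench alone.

Things in the scene. Friction and masses are not known exactly. Their poses are not given: they have to be found in the camera images.
- orange_module: orange module to be filed, about 0.12 kg: 62 (x) x 24 (y) x 100 mm (z), flat top, plain slippery plastic. The lowest 27 mm is a black wedge nose narrowing evenly in y from 24 mm to an 8 mm wide flat underside. Origin at the centre of its underside, z up. Starts upright in the grey cradle, underside 6 mm above the table
- module_top (a point): centre of the orange module's top face, 100 mm above its underside
- cradle: fixed grey open holder, origin on the table under its centre, in which the orange module starts standing, upright, centred and with the same yaw; rim 42 mm above the table, inner 71 (x) x 27 mm (y)
- rack: fixed rack on feet, base raised 0 to 10 mm. Origin under its base plate, mid-channel, at the inner face of the dark end wall (12 mm thick); y runs along the row from that wall to the yellow spring plate. Above the origin: black rubber floor 6 mm, side rails 38, module tops 106. Channel 74 mm wide. Row packed from the wall, y = 12, 36, 60, 84 mm: blue, green, white in any order, black last
- blue_module: blue flat-footed module standing loose in the rack row: 70 (x) x 24 (y) x 100 mm (z), 0.16 kg. Origin at the centre of its underside, z up, y along the row like the rack's. Both long top edges are bevelled (6 mm in, 12 mm down), so two touching modules leave a V groove 12 mm wide and deep along x between their tops
- green_module: green flat-footed module standing loose in the rack row: 70 (x) x 24 (y) x 100 mm (z), 0.16 kg. Origin at the centre of its underside, z up, y along the row like the rack's. Both long top edges are bevelled (6 mm in, 12 mm down), so two touching modules leave a V groove 12 mm wide and deep along x between their tops
- white_module: white flat-footed module standing loose in the rack row: 70 (x) x 24 (y) x 100 mm (z), 0.16 kg. Origin at the centre of its underside, z up, y along the row like the rack's. Both long top edges are bevelled (6 mm in, 12 mm down), so two touching modules leave a V groove 12 mm wide and deep along x between their tops
- black_module: black flat-footed module standing loose in the rack row: 70 (x) x 24 (y) x 100 mm (z), 0.16 kg. Origin at the centre of its underside, z up, y along the row like the rack's. Both long top edges are bevelled (6 mm in, 12 mm down), so two touching modules leave a V groove 12 mm wide and deep along x between their tops
- follower (a joint): travel of the yellow spring plate along rack +y, m: 0 with four modules packed, 0.024 with a fifth in, limit 0.045. It presses the row to the end wall with 6 N at 0, plus 0.08 N per mm. Only modules between a gap and this plate give way, those on the wall side do not: a module wedged in must itself shift 12 mm towards the plate, from the groove's line, as it goes down
- follower_face (a point): middle of the top edge of the yellow plate's face that touches the row; plate 70 x 8 x 97 mm (x, y, z), its top 104 mm above the rack's origin
- solder_spool: green solder spool, 60 mm across, 60 mm tall, bystander; origin under its centre
- screwdriver: red-handled screwdriver lying on the bench, bystander; origin under it
- terminal_strip: white four-way terminal strip 80 x 18 x 18 mm, bystander; origin under its centre
- multimeter: yellow multimeter lying flat, 75 x 145 x 40 mm, bystander; origin under its centre
- pliers: pliers with red and blue handles, about 150 mm long, 14 mm high, lying, bystander; origin under the pivot

How it is judged (in metres and radians):
On the way:
1. the orange module, beside the blue one, is pressed firmly down on the rack floor (over 8 N) (contact force between orange_module and rack above 8 N and z of orange_module in the frame of rack below 0.008 m and y of orange_module in the frame of blue_module between 0.021 and 0.029 m), for 0.2 s.
At the end, for the whole second after the job is handed in: The orange module stands on the rack floor (at most 2 mm above it), next to the blue module on the spring-plate side (centres 21 to 29 mm apart), at rest and released; the other four stand on the rack floor (at most 2 mm above it); all five upright within 0.08 rad (z of orange_module in the frame of rack between 0.003 and 0.008 m and y of orange_module in the frame of blue_module between 0.021 and 0.029 m and angle between each of orange_module, blue_module, green_module, white_module, black_module's own z axis and vertical below 0.08 rad and linear speed of orange_module below 0.01 m/s and z of each of blue_module, green_module, white_module, black_module in the frame of rack below 0.008 m); the robot touches nothing.
It fails at once if a module of the row is toppled (leans by more than 0.4 rad) or is lifted more than 15 mm off the rack floor (angle between any of blue_module, green_module, white_module, black_module's own z axis and vertical above 0.4 rad or z of any of blue_module, green_module, white_module, black_module in the frame of rack above 0.021 m).
It fails at once if the orange module is forced: it presses on a module of the row or on the rack with more than 30 N (contact force between orange_module and blue_module above 30 N or contact force between orange_module and green_module above 30 N or contact force between orange_module and white_module above 30 N or contact force between orange_module and black_module above 30 N or contact force between orange_module and rack above 30 N).
It fails at once if the spool, screwdriver, terminal strip, multimeter or pliers is moved by more than 20 mm (distance of any of solder_spool, screwdriver, terminal_strip, multimeter, pliers from where it was at the start of the episode above 0.02 m).
It also fails if it takes over 72 s, if anything falls off the work surface, if the arm or the gripper's body presses on something with over 40 N, if the wrist force passes 120 N, or if a joint passes its speed limit or range.

## Working session

There is one attempt and no reset: what is moved stays moved. The work goes in short steps, Python scripts to look and compute and a tool call to move; the robot and the scene stay as the last step left them, time stands still between calls to the robot, and variables do not carry over. Pictures are saved under pics/ and viewed, at most 10 in all, crops included, and the job is handed in when it is done.

Besides the shell and the picture viewer there is one more tool, called in YAML: its name, and indented under it one key for each argument. step_arm: Moves the arm, as the interface text tells. Its arguments: {"type":"object","properties":{"deltas":{"type":"array"},"force":{"type":"number"}},"required":["deltas"]}

```bash
mkdir -p pics; cat > h.py <<'E'
import numpy as np, cv2
from workcell import get_obs, grab_frame, hand_in, spot_in, place_of
def ray(f,p):
    u=(p[0]-f['cx'])/f['fx']; v=(p[1]-f['cy'])/f['fy']
    rd=np.hypot(u,v); r=rd
    for _ in range(20): r=rd/(1+f['k1']*r*r)
    s=1/(1+f['k1']*r*r); return np.array([u*s,v*s,1.])
def at_depth(f,p,d):
    T=np.linalg.inv(f['world_to_cam']); return (T@np.append(ray(f,p)*d,1))[:3]
def at_z(f,p,z):
    T=np.linalg.inv(f['world_to_cam']); d=T[:3,:3]@ray(f,p); o=T[:3,3]; return o+d*(z-o[2])/d[2]
def cloud(f):
    h,w=f['depth'].shape; c,r=np.meshgrid(np.arange(w),np.arange(h))
    u=(c-f['cx'])/f['fx']; v=(r-f['cy'])/f['fy']; rd=np.hypot(u,v); q=rd.copy()
    for _ in range(20): q=rd/(1+f['k1']*q*q)
    s=1/(1+f['k1']*q*q); d=f['depth']
    P=np.stack([u*s*d,v*s*d,d,np.ones_like(d)],-1)@np.linalg.inv(f['world_to_cam']).T
    P=P[...,:3]; P[d<=0]=np.nan; return P
def save(f,n): cv2.imwrite('pics/'+n+'.png',cv2.cvtColor(f['color'],cv2.COLOR_RGB2BGR))
E
python3 - <<'E'
from h import *
for c in ['top','scene']:
    f=grab_frame(c); save(f,c+'0'); print(c,np.linalg.inv(f['world_to_cam'])[:3,3].round())
    for n,z in [('module_top',106),('cradle',0),('rack',5),('blue_module',11),('green_module',11),('white_module',11),('black_module',11),('follower_face',109)]:
        for d in place_of(c,n)[:1]: print(n,np.round(d['point']),round(d['confidence'],2),at_z(f,d['point'],z).round(1))
E
```

```text
top [ 290.   15. 1596.]
module_top [418. 198.] 0.75 [ 546.1 -284.7  106. ]
cradle [413. 205.] 0.85 [ 543.5 -288.2    0. ]
rack [339. 209.] 0.57 [535.5 -53.1   5. ]
blue_module [338. 208.] 0.79 [539.1 -50.4  11. ]
green_module [329. 212.] 0.75 [526.1 -21.1  11. ]
white_module [323. 213.] 0.73 [523.7  -2.4  11. ]
black_module [318. 214.] 0.61 [521.3  14.6  11. ]
follower_face [312. 208.] 0.75 [524.5  32.8 109. ]
scene [1151.  -43.  997.]
module_top [207. 205.] 0.87 [ 546.5 -286.4  106. ]
cradle [215. 226.] 0.61 [ 541.9 -288.9    0. ]
rack [304. 221.] 0.9 [545.1 -55.6   5. ]
blue_module [304. 211.] 0.64 [520.1 -55.8  11. ]
green_module [314. 214.] 0.9 [530.5 -29.6  11. ]
white_module [325. 211.] 0.61 [5.238e+02 1.000e-01 1.100e+01]
black_module [333. 209.] 0.76 [516.8  22.5  11. ]
follower_face [441. 297.] 0.69 [817.  224.3 109. ]
```

```bash
python3 - <<'E'
import cv2,numpy as np
a=cv2.imread('pics/top0.png');b=cv2.imread('pics/scene0.png')
A=cv2.resize(a[150:270,270:470],(800,480),interpolation=cv2.INTER_CUBIC)
cv2.imwrite('pics/topc.png',A)
B=b[120:320,150:470]; cv2.imwrite('pics/scenec.png',cv2.resize(B,(800,500),interpolation=cv2.INTER_CUBIC))
E
```

```text
(no output)
```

View pics/topc.png

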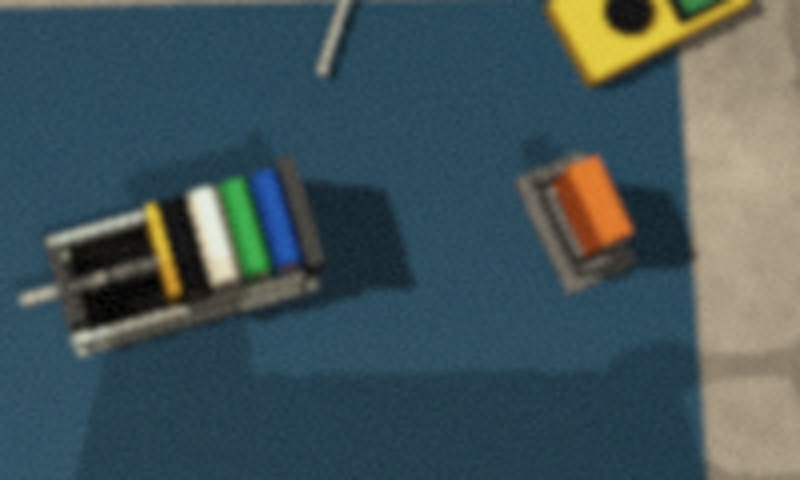

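View pics/scenec.png

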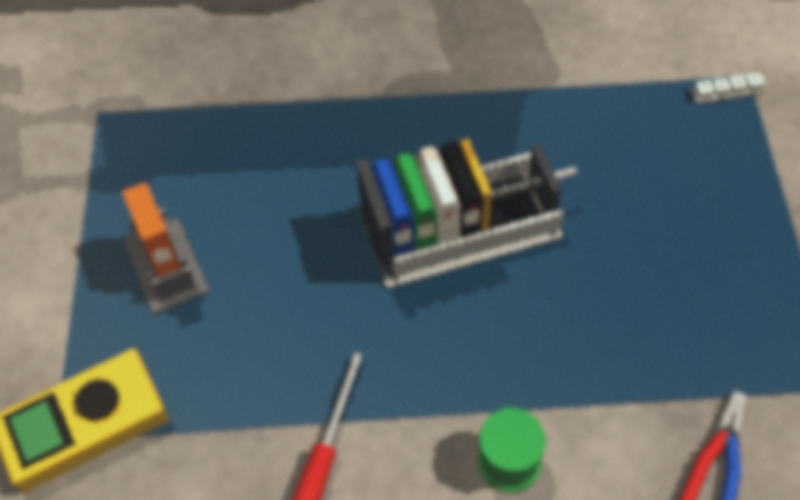

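View pics/scene0.png

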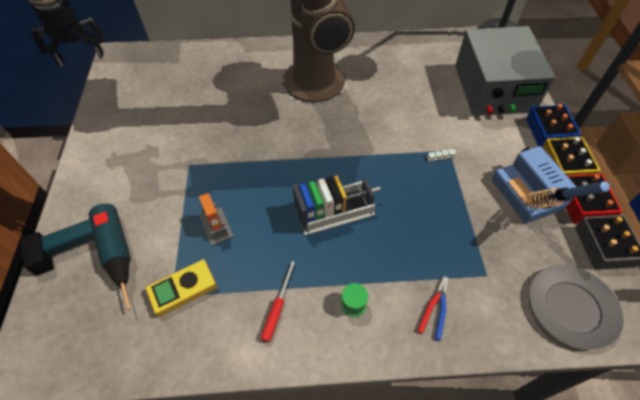

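The top view shows the rack with the blue module at the wall, then green, white, black and the yellow plate on the left; the orange module in its cradle is on the right. So orange goes between blue and green. Next I'll fit the poses from colour and depth.

```bash
cat > fit.py <<'E'
from h import *
def masks(f):
    hsv=cv2.cvtColor(f['color'],cv2.COLOR_RGB2HSV); H,S,V=hsv[...,0].astype(int),hsv[...,1],hsv[...,2]
    return dict(orange=(abs(H-10)<8)&(S>150)&(V>110),blue=(abs(H-112)<8)&(S>170)&(V>90),green=(abs(H-65)<15)&(S>130)&(V>60),
      white=(S<40)&(V>150),yellow=(abs(H-23)<6)&(S>130)&(V>110))
def fit(cams=('top','scene'),zlo=98,zhi=122):
    for c in cams:
        f=grab_frame(c); P=cloud(f); M=masks(f)
        R=(P[...,0]>420)&(P[...,0]<660)&(P[...,1]>-380)&(P[...,1]<150)&(P[...,2]>zlo)&(P[...,2]<zhi)
        for n,m in M.items():
            q=P[m&R]
            if n not in('orange',): q=q[q[:,1]>-120]
            if len(q)<8: print(c,n,len(q)); continue
            (cx,cy),(w,h),a=cv2.minAreaRect(q[:,:2].astype(np.float32))
            if w<h: w,h,a=h,w,a+90
            print(c,n,len(q),'mean',q.mean(0).round(1),'rect',round(cx,1),round(cy,1),'size',round(w,1),round(h,1),'longdir',round((a+90)%180-90,1),'zmed',np.median(q[:,2]).round(1))
E
python3 - <<'E'
from fit import *
fit()
f=grab_frame('top'); P=cloud(f)
for p in [(418,198),(330,212),(338,208)]: print(p,P[p[1],p[0]].round(1))
E
```

```text
top orange 177 mean [ 542.5 -288.5  106.4] rect 543.3 -289.0 size 60.9 25.2 longdir 22.0 zmed 106.7
top blue 149 mean [535.9 -46.8 109. ] rect 536.4 -47.0 size 70.5 19.5 longdir 14.7 zmed 108.8
top green 157 mean [530.1 -24.3 109. ] rect 530.3 -24.9 size 70.0 19.6 longdir 14.4 zmed 109.7
top white 110 mean [5.297e+02 3.000e-01 1.102e+02] rect 526.8 -0.9 size 65.4 16.3 longdir 15.5 zmed 110.0
top yellow 64 mean [514.5  36.5 107.9] rect 514.2 36.2 size 68.3 8.3 longdir 14.1 zmed 107.8
scene orange 214 mean [ 545.6 -285.5  106. ] rect 542.4 -287.1 size 66.9 23.4 longdir 23.5 zmed 106.1
scene blue 179 mean [536.8 -45.7 108.5] rect 534.7 -45.6 size 71.2 19.6 longdir 15.4 zmed 108.9
scene green 200 mean [531.8 -24.8 108. ] rect 528.0 -25.0 size 74.8 18.4 longdir 13.8 zmed 108.8
scene white 152 mean [526.1   1.2 108.9] rect 523.4 1.4 size 70.6 18.7 longdir 14.7 zmed 109.1
scene yellow 90 mean [515.6  38.5 106.5] rect 512.4 38.1 size 70.1 8.6 longdir 14.4 zmed 107.3
(418, 198) [ 547.3 -283.5  108.1]
(330, 212) [512.9 -21.1 101.5]
(338, 208) [523.  -44.9 110. ]
```

```bash
python3 - <<'E'
from h import *
from scipy.spatial.transform import Rotation as R
o=get_obs(); r=R.from_quat(o['tool_rot']).as_matrix(); print(o['t'],o['eef_pos'],o['width'],o['force']); print(r.round(3)); print('tooly ang',np.degrees(np.arctan2(r[1,1],r[0,1])))
E
```

```text
1.05 [ 166.55470317 -602.37846386  209.27743991] 85.5062704765215 [0.27866427 0.62681491 0.28428555]
[[ 0.964  0.267 -0.   ]
 [ 0.267 -0.964  0.   ]
 [-0.    -0.    -1.   ]]
tooly ang -74.54261305593174
```

step_arm:
  deltas:
    - [[100,0.97,0.81,0,0,0,0.11],[100,0.97,0.81,0,0,0,0.11],[100,0.97,0.81,0,0,0,0.11],[100,0.97,0.81,0,0,0,0.11],[100,0.97,0.81,0,0,0,0.11],[100,0.97,0.81,0,0,0,0.11],[100,0.97,0.81,0,0,0,0.11],[100,0.97,0.81,0,0,0,0.11]]
  force: 30

```text
t: 2.05
eef_pos: [400.3, -407.2, 209.5]
tool_rot: [0.981, 0.195, 0.0, 0.0]
force: [-0.1, 0.2, 0.2]
width: 85.5
gripper_force: 0.0
```

step_arm:
  deltas:
    - [[100,0.95,0.8,0,0,0,0],[100,0.95,0.8,0,0,0,0],[100,0.95,0.8,0,0,0,0],[100,0.95,0.8,-0.3,0,0,0],[100,0.95,0.8,-0.3,0,0,0],[100,0,0,0,0,0,0],[100,0,0,0,0,0,0]]

```text
t: 2.92
eef_pos: [541.6, -288.2, 191.3]
tool_rot: [0.981, 0.195, -0.0, 0.0]
force: [0.6, 0.4, -0.8]
width: 85.4
gripper_force: 0.0
```

step_arm:
  deltas:
    - [[100,0.04,0,-0.9,0,0,0],[100,0,0,-0.9,0,0,0],[100,0,0,-0.9,0,0,0],[100,0,0,-0.6,0,0,0],[100,0,0,-0.5,0,0,0],[100,0,0,0,0,0,0],[100,0,0,0,0,0,0]]

```text
t: 3.8
eef_pos: [543.8, -288.6, 78.2]
tool_rot: [0.981, 0.195, 0.001, 0.001]
force: [0.1, -0.2, 0.2]
width: 85.3
gripper_force: 0.0
```

```bash
python3 - <<'E'
from h import *
f=grab_frame('scene'); save(f,'s1'); b=cv2.imread('pics/s1.png')[140:290,140:380]; cv2.imwrite('pics/s1c.png',cv2.resize(b,(800,500),interpolation=cv2.INTER_CUBIC))
E
```

```text
(no output)
```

View pics/s1c.png

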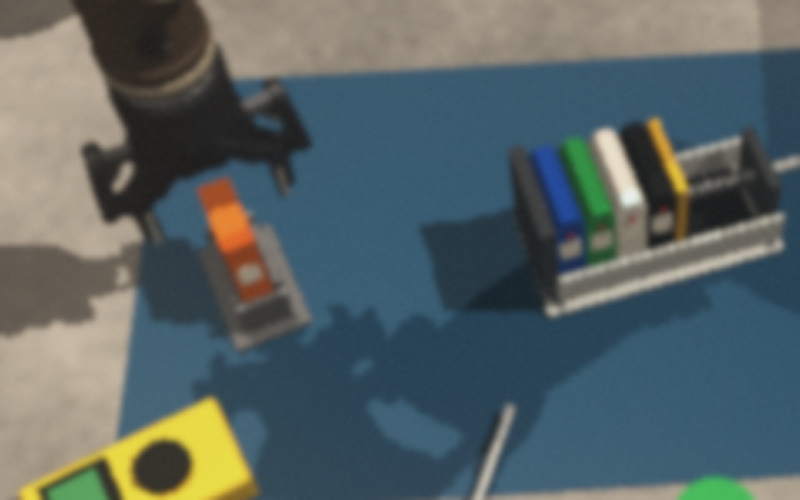

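The open fingers straddle the orange module (around 230,230 in the crop), clear of the cradle rim. Closing now.

step_arm:
  deltas:
    - [[60,0,0,0,0,0,0],[35,0,0,0,0,0,0],[20,0,0,0,0,0,0],[10,0,0,0,0,0,0],[10,0,0,0,0,0,0],[10,0,0,0,0,0,0],[10,0,0,0,0,0,0],[10,0,0,0,0,0,0]]
  force: 50

```text
t: 4.85
eef_pos: [543.5, -288.2, 77.7]
tool_rot: [0.981, 0.195, 0.0, 0.0]
force: [0.9, -0.1, 4.3]
width: 22.4
gripper_force: 49.9
```

step_arm:
  deltas:
    - [[10,0,0,0.3,0,0,0],[10,0,0,0.5,0,0,0],[10,0,0,0.7,0,0,0],[10,0,0,0.8,0,0,0],[10,0,0,0.8,0,0,0],[10,0,0,0.8,0,0,-0.2],[10,0,0,0.5,0,0,-0.3],[10,0,0,0,0,0,-0.5]]

```text
t: 5.85
eef_pos: [544.0, -288.7, 212.1]
tool_rot: [0.992, 0.125, 0.002, 0.001]
force: [-1.3, -0.4, -1.8]
width: 22.1
gripper_force: 49.4
```

step_arm:
  deltas:
    - [[10,-0.05,0.5,0,0,0,0],[10,-0.05,1,0,0,0,0],[10,-0.05,1,0,0,0,0],[10,-0.05,1,0,0,0,0],[10,-0.05,1,0,0,0,0],[10,-0.05,1,0,0,0,0],[10,-0.05,1,0,0,0,0],[10,0,1,0,0,0,0]]

```text
t: 6.85
eef_pos: [531.3, -61.0, 209.0]
tool_rot: [0.992, 0.127, -0.001, -0.0]
force: [-0.3, 0.8, -1.6]
width: 22.0
gripper_force: 49.4
```

step_arm:
  deltas:
    - [[10,0,0.6,0,0,0,0],[10,0,0.3,0,0,0,0],[10,0,0,0,0,0,0],[10,0,0,0,0,0,0]]

```text
t: 7.35
eef_pos: [532.6, -36.7, 209.3]
tool_rot: [0.992, 0.126, -0.0, 0.0]
force: [-0.2, -1.0, -0.6]
width: 21.9
gripper_force: 49.4
```

```bash
python3 - <<'E'
from h import *
import fit
print(get_obs()['eef_pos'],get_obs()['force'])
fit.fit(zlo=98,zhi=250)
f=grab_frame('scene'); save(f,'s2'); b=cv2.imread('pics/s2.png')[130:250,260:420]; cv2.imwrite('pics/s2c.png',cv2.resize(b,(800,600),interpolation=cv2.INTER_CUBIC))
E
```

```text
[532.64720715 -36.71766532 209.2585152 ] [-0.21542946 -1.04471817 -0.61999204]
top orange 64 mean [510.2 -40.1 230.3] rect 515.3 -41.5 size 24.9 22.3 longdir 12.9 zmed 237.0
top blue 16 mean [506.1 -54.7 108.5] rect 506.2 -54.7 size 15.4 7.6 longdir -72.0 zmed 109.0
top green 84 mean [518.6 -25.3 110.1] rect 521.7 -23.8 size 55.3 18.4 longdir 25.6 zmed 108.7
top white 84 mean [519.4  -2.4 109.3] rect 519.5 -2.4 size 44.1 16.8 longdir 14.6 zmed 109.8
top yellow 15 mean [534.3  23.8 122.6] rect 531.0 3.8 size 89.7 23.7 longdir 67.7 zmed 109.4
scene orange 283 mean [545.6 -33.  228.2] rect 533.9 -35.3 size 63.3 23.2 longdir 9.9 zmed 236.8
scene blue 165 mean [539.  -45.7 109. ] rect 536.2 -45.0 size 69.2 18.5 longdir 15.5 zmed 109.5
scene green 87 mean [552.5 -19.2 108.3] rect 549.4 -19.8 size 31.2 16.9 longdir 13.7 zmed 108.6
scene white 173 mean [5.249e+02 5.000e-01 1.085e+02] rect 522.0 0.8 size 72.6 19.4 longdir 15.2 zmed 109.0
scene yellow 90 mean [515.5  38.  106.7] rect 514.0 38.3 size 69.5 8.2 longdir 13.9 zmed 107.3
```

View pics/s2c.png

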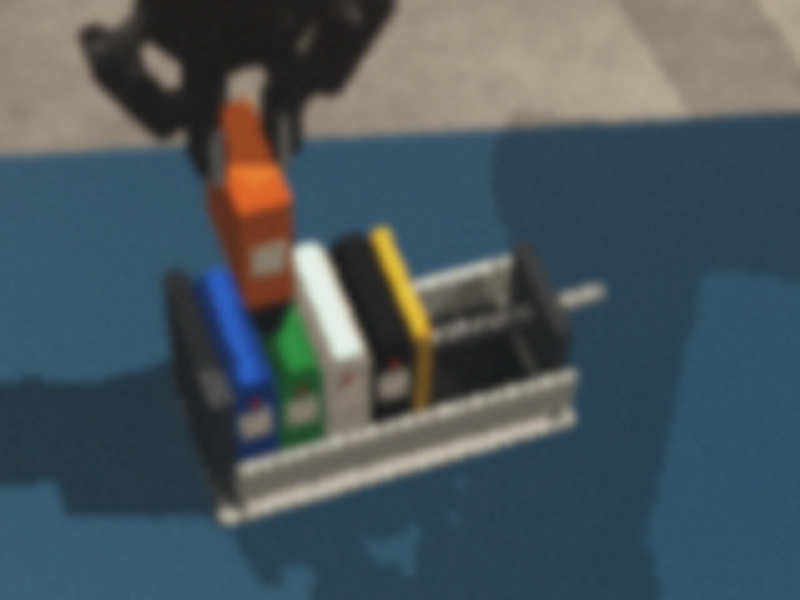

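The module hangs over the blue/green groove, its nose at (270,310) in the crop. It needs about 1.3 mm more toward the plate. I'll go down to just above the tops and then feel my way in.

step_arm:
  deltas:
    - [[10,-0.01,0.04,-0.3,0,0,0],[10,0,0,-0.3,0,0,0],[10,0,0,-0.2,0,0,0],[10,0,0,0,0,0,0],[10,0,0,0,0,0,0]]

```text
t: 8.12
eef_pos: [532.4, -34.8, 185.4]
tool_rot: [0.992, 0.126, 0.0, 0.0]
force: [0.2, 0.6, -1.4]
width: 22.2
gripper_force: 49.4
```

```bash
python3 - <<'E'
from h import *
import fit
o=get_obs();print(o['eef_pos'],o['force'],o['moment'])
fit.fit(cams=['scene'],zlo=98,zhi=250)
E
```

```text
[532.44141312 -34.78714119 185.35045309] [ 0.16471512  0.58116158 -1.44900523] [0.0241227  0.01239548 0.00224822]
scene orange 278 mean [544.9 -31.1 204.1] rect 534.5 -34.4 size 62.3 23.7 longdir 15.3 zmed 213.0
scene blue 82 mean [546.7 -45.9 109.1] rect 540.0 -48.9 size 65.2 14.0 longdir 21.7 zmed 109.4
scene green 47 mean [558.  -16.6 107.9] rect 553.8 -16.1 size 20.7 14.7 longdir -4.0 zmed 108.6
scene white 165 mean [526.    1.  108.8] rect 523.0 1.6 size 70.6 19.6 longdir 13.6 zmed 109.4
scene yellow 88 mean [515.6  38.1 106.7] rect 513.3 37.4 size 70.4 8.8 longdir 16.2 zmed 107.4
```

step_arm:
  deltas:
    - [[10,0,0,-0.1,0,0,0],[10,0,0,-0.08,0,0,0],[10,0,0,-0.06,0,0,0],[10,0,0,0,0,0,0],[10,0,0,0,0,0,0]]

```text
t: 8.8
eef_pos: [532.5, -35.1, 178.2]
tool_rot: [0.992, 0.126, 0.0, 0.0]
force: [-0.3, -1.6, -1.6]
width: 22.5
gripper_force: 49.4
```

step_arm:
  deltas:
    - [[10,0,0,-0.06,0,0,0],[10,0,0,-0.05,0,0,0],[10,0,0,0,0,0,0],[10,0,0,0,0,0,0]]

```text
t: 9.3
eef_pos: [533.5, -35.2, 176.8]
tool_rot: [0.992, 0.126, 0.001, 0.001]
force: [-0.4, -1.5, 5.7]
width: 22.2
gripper_force: 50.2
```

step_arm:
  deltas:
    - [[10,-0.008,0.032,-0.05,0,0,0],[10,-0.008,0.032,-0.05,0,0,0],[10,-0.008,0.032,-0.05,0,0,0],[10,0,0,0,0,0,0]]

```text
t: 9.8
eef_pos: [534.5, -32.9, 173.8]
tool_rot: [0.992, 0.126, 0.003, 0.002]
force: [-0.2, -2.1, 9.9]
width: 21.9
gripper_force: 50.6
```

step_arm:
  deltas:
    - [[10,-0.015,0.05,0,0,0,0],[10,-0.012,0.04,-0.04,0,0,0],[10,-0.01,0.032,-0.05,0,0,0],[10,0,0,0,0,0,0]]

```text
t: 10.3
eef_pos: [534.5, -30.6, 171.5]
tool_rot: [0.992, 0.127, 0.004, 0.003]
force: [1.3, -5.2, 9.0]
width: 22.2
gripper_force: 50.6
```

step_arm:
  deltas:
    - [[10,-0.01,0.03,-0.05,0,0,0],[10,-0.01,0.03,-0.05,0,0,0],[10,-0.008,0.03,-0.05,0,0,0],[10,0,0,0,0,0,0]]

```text
t: 10.8
eef_pos: [533.0, -27.7, 165.7]
tool_rot: [0.992, 0.127, 0.004, 0.003]
force: [2.4, -5.5, 5.6]
width: 22.2
gripper_force: 50.6
```

step_arm:
  deltas:
    - [[10,-0.004,0.014,-0.067,0,0,0],[10,-0.004,0.014,-0.067,0,0,0],[10,-0.004,0.014,-0.067,0,0,0],[10,0,0,0,0,0,0]]

```text
t: 11.3
eef_pos: [532.4, -26.3, 159.5]
tool_rot: [0.992, 0.127, 0.003, 0.003]
force: [1.7, -4.5, 3.6]
width: 22.4
gripper_force: 50.6
```

step_arm:
  deltas:
    - [[10,-0.005,0.016,-0.067,0,0,0],[10,-0.005,0.016,-0.067,0,0,0],[10,-0.005,0.016,-0.067,0,0,0],[10,-0.005,0.016,-0.067,0,0,0],[10,0,0,0,0,0,0]]

```text
t: 11.92
eef_pos: [531.8, -24.4, 151.4]
tool_rot: [0.992, 0.127, 0.003, 0.002]
force: [1.0, -4.8, 5.6]
width: 22.4
gripper_force: 50.6
```

step_arm:
  deltas:
    - [[10,-0.004,0.015,-0.067,0,0,0],[10,-0.004,0.015,-0.067,0,0,0],[10,-0.004,0.015,-0.067,0,0,0],[10,-0.004,0.015,-0.067,0,0,0],[10,-0.004,0.015,-0.067,0,0,0],[10,0,0,0,0,0,0]]

```text
t: 12.68
eef_pos: [531.1, -22.0, 141.2]
tool_rot: [0.992, 0.127, 0.003, 0.002]
force: [1.3, -5.2, 4.0]
width: 22.5
gripper_force: 50.5
```

```bash
python3 - <<'E'
from h import *
import fit
fit.fit(cams=['scene'],zlo=90,zhi=250)
f=grab_frame('scene'); save(f,'s3'); b=cv2.imread('pics/s3.png')[130:250,260:420]; cv2.imwrite('pics/s3c.png',cv2.resize(b,(800,600),interpolation=cv2.INTER_CUBIC))
E
```

```text
scene orange 244 mean [544.  -18.2 160.7] rect 534.0 -20.4 size 58.3 24.7 longdir 13.7 zmed 168.9
scene blue 111 mean [541.8 -46.6 109.1] rect 537.2 -47.4 size 65.7 13.4 longdir 14.7 zmed 109.5
scene green 76 mean [543.7   6.1 107.6] rect 538.3 6.5 size 41.7 13.0 longdir 1.8 zmed 108.7
scene white 150 mean [513.7  22.  109.1] rect 514.8 23.5 size 67.8 18.7 longdir 14.7 zmed 109.5
scene yellow 99 mean [512.7  57.6 110. ] rect 515.0 28.3 size 80.2 69.8 longdir -78.5 zmed 107.1
```

View pics/s3c.png

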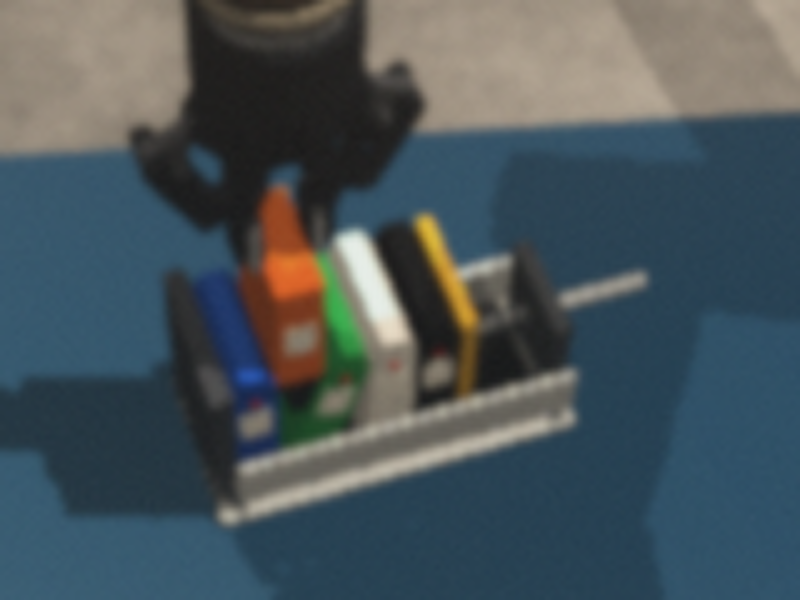

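The nose is in between blue and green. Blue stands upright and green leans slightly towards the plate. I'll continue straight down.

step_arm:
  deltas:
    - [[10,0,0,-0.067,0,0,0],[10,0,0,-0.067,0,0,0],[10,0,0,-0.067,0,0,0],[10,0,0,-0.067,0,0,0],[10,0,0,0,0,0,0]]

```text
t: 13.4
eef_pos: [531.2, -21.9, 133.3]
tool_rot: [0.992, 0.127, 0.003, 0.002]
force: [1.4, -5.0, 5.0]
width: 22.1
gripper_force: 50.6
```

step_arm:
  deltas:
    - [[10,0,0,-0.067,0,0,0],[10,0,0,-0.067,0,0,0],[10,0,0,-0.067,0,0,0],[10,0,0,-0.067,0,0,0],[10,0,0,0,0,0,0]]

```text
t: 14.02
eef_pos: [531.4, -21.9, 125.3]
tool_rot: [0.992, 0.127, 0.003, 0.002]
force: [1.6, -4.8, 5.0]
width: 22.3
gripper_force: 50.6
```

step_arm:
  deltas:
    - [[10,0,0,-0.067,0,0,0],[10,0,0,-0.067,0,0,0],[10,0,0,-0.067,0,0,0],[10,0.005,-0.02,0,0,0,0],[10,0.005,-0.02,0,0,0,0]]

```text
t: 14.65
eef_pos: [529.9, -22.0, 117.6]
tool_rot: [0.992, 0.126, 0.002, 0.001]
force: [3.5, -3.2, 1.0]
width: 22.2
gripper_force: 50.0
```

step_arm:
  deltas:
    - [[30,0,0,0,0,0,0],[40,0,0,0,0,0,0],[60,0,0,0,0,0,0],[60,0,0,0,0,0,0],[60,0,0,0.2,0,0,0],[60,0,0,0.6,0,0,0],[60,0,0,0.8,0,0,0],[60,0,0,0.8,0,0,0]]

```text
t: 15.65
eef_pos: [528.8, -21.4, 191.0]
tool_rot: [0.992, 0.126, 0.001, 0.0]
force: [0.1, -0.4, -0.3]
width: 51.3
gripper_force: 0.0
```

```bash
python3 - <<'E'
from h import *
import fit
o=get_obs(); print(o['eef_pos'],o['force'],o['width'])
fit.fit(zlo=90,zhi=170)
f=grab_frame('scene'); save(f,'s4'); b=cv2.imread('pics/s4.png')[130:250,260:420]; cv2.imwrite('pics/s4c.png',cv2.resize(b,(800,600),interpolation=cv2.INTER_CUBIC))
E
```

```text
[528.83391391 -21.35569014 191.04711488] [ 0.05967351 -0.39679633 -0.30048801] 51.329914890547045
top orange 98 mean [512.3 -27.5 139.3] rect 517.2 -27.9 size 34.9 25.1 longdir 14.4 zmed 144.1
top blue 20 mean [517.9 -53.1 111.3] rect 517.5 -53.5 size 28.3 6.8 longdir 19.4 zmed 111.7
top green 93 mean [511.7  -4.2 109.1] rect 512.6 -3.7 size 48.0 17.9 longdir 16.8 zmed 109.0
top white 72 mean [510.9  19.7 109.2] rect 511.4 19.9 size 36.9 17.2 longdir 12.8 zmed 109.8
top yellow 23 mean [530.6  65.7 107.5] rect 528.2 64.6 size 28.1 7.9 longdir 12.8 zmed 108.1
scene orange 269 mean [536.3 -23.5 141.6] rect 530.6 -23.7 size 64.6 22.8 longdir 15.1 zmed 144.7
scene blue 78 mean [547.5 -45.1 108.7] rect 539.7 -46.4 size 63.5 13.0 longdir 14.6 zmed 108.9
scene green 111 mean [530.7   2.9 108.9] rect 523.0 2.6 size 70.9 14.3 longdir 8.6 zmed 109.6
scene white 168 mean [517.5  22.8 109. ] rect 515.7 23.9 size 71.3 19.4 longdir 13.8 zmed 109.3
scene yellow 107 mean [513.9  53.1 110.6] rect 516.9 26.3 size 82.1 68.3 longdir -76.5 zmed 107.2
```

View pics/s4c.png

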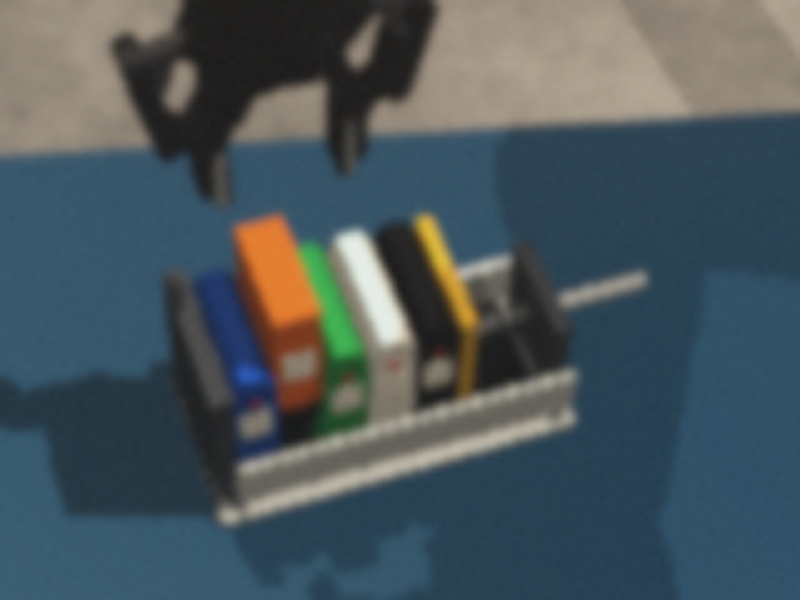

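The module is released and held at about 144 mm, 35 mm above flush, with its neighbours upright. I'll shut the fingers and turn them 90°, so the 22 mm pad width lies across the 24 mm top, and centre them.

step_arm:
  deltas:
    - [[30,0.03,-0.04,0,0,0,0.95],[0,0.03,-0.03,0,0,0,0.95],[0,0,0,0,0,0,0.95],[0,0,0,0,0,0,0.95],[0,0,0,0,0,0,0.95],[0,0,0,0,0,0,0.95],[0,0,0,0,0,0,0.95],[0,0,0,0,0,0,0.95]]

```text
t: 16.8
eef_pos: [529.2, -23.3, 187.7]
tool_rot: [0.79, 0.613, -0.001, -0.001]
force: [0.7, -0.6, -0.0]
width: 0.0
gripper_force: 0.0
```

step_arm:
  deltas:
    - [[0,0,0,0,0,0,0.95],[0,0,0,0,0,0,0.95],[0,0,0,0,0,0,0.95],[0,0,0,0,0,0,0.8],[0,0,0,-0.3,0,0,0],[0,0,0,-0.3,0,0,0],[0,0,0,-0.3,0,0,0],[0,0,0,0,0,0,0]]

```text
t: 17.8
eef_pos: [529.0, -23.3, 160.3]
tool_rot: [0.612, 0.791, -0.001, -0.001]
force: [0.3, -0.1, -0.2]
width: 0.0
gripper_force: 0.0
```

step_arm:
  deltas:
    - [[0,0.04,-0.01,-0.2,0,0,0],[0,0,0,-0.15,0,0,0],[0,0,0,-0.1,0,0,0],[0,0,0,-0.08,0,0,0],[0,0,0,-0.07,0,0,0],[0,0,0,0,0,0,0]]

```text
t: 18.55
eef_pos: [531.2, -23.7, 143.7]
tool_rot: [0.612, 0.791, -0.0, -0.0]
force: [0.8, 0.4, -0.5]
width: 0.1
gripper_force: 0.0
```

step_arm:
  deltas:
    - [[0,0,0,-0.07,0,0,0],[0,0,0,-0.07,0,0,0],[0,0,0,-0.07,0,0,0],[0,0,0,-0.07,0,0,0],[0,0,0,0,0,0,0]]

```text
t: 19.18
eef_pos: [531.1, -23.7, 135.2]
tool_rot: [0.612, 0.791, -0.0, -0.0]
force: [-0.8, 1.0, 0.0]
width: -0.2
gripper_force: 0.0
```

```bash
python3 - <<'E'
from h import *
import fit
fit.fit(cams=['scene'],zlo=90,zhi=170)
E
```

```text
scene orange 191 mean [545.9 -21.7 140.2] rect 530.8 -24.0 size 64.0 22.7 longdir 15.2 zmed 144.4
scene blue 98 mean [544.7 -46.1 109.4] rect 538.4 -48.1 size 64.4 12.6 longdir 16.6 zmed 109.4
scene green 108 mean [532.1   3.2 108.8] rect 523.9 2.7 size 68.5 14.0 longdir 8.2 zmed 109.5
scene white 144 mean [514.4  22.5 108.9] rect 514.5 23.4 size 68.5 19.5 longdir 13.6 zmed 109.4
scene yellow 96 mean [512.1  58.1 108.5] rect 517.3 26.4 size 80.5 68.5 longdir -74.6 zmed 107.6
```

```bash
python3 - <<'E'
from h import *
f=grab_frame('scene'); save(f,'s5'); b=cv2.imread('pics/s5.png')[130:250,260:420]; cv2.imwrite('pics/s5c.png',cv2.resize(b,(800,600),interpolation=cv2.INTER_CUBIC))
o=get_obs(); print(o['eef_pos'],o['force'],o['qpos'])
E
```

```text
[531.33264918 -23.70639116 135.42250895] [-0.22751508 -0.52226986  0.40082158] [-1.26458097e-01  2.15951670e-01  1.91415950e+00 -1.63980360e-05
  1.01151132e+00 -3.79526791e-01]
```

View pics/s5c.png

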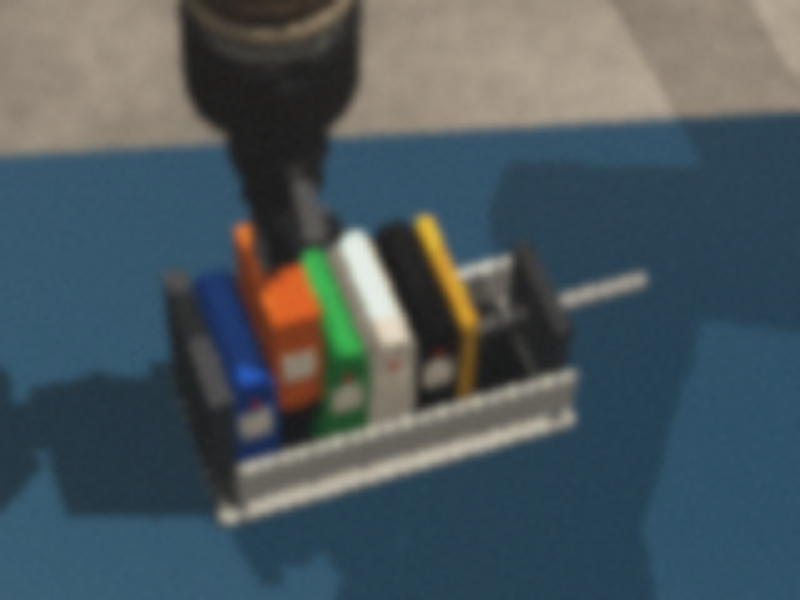

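The fingers appear over the middle of orange's top, at about (285,250) in the crop, with no force yet. I'll creep further down.

step_arm:
  deltas:
    - [[0,0,0,-0.07,0,0,0],[0,0,0,-0.07,0,0,0],[0,0,0,0,0,0,0]]

```text
t: 19.65
eef_pos: [531.1, -23.7, 131.0]
tool_rot: [0.612, 0.791, -0.0, -0.0]
force: [0.2, 0.3, -0.2]
width: 0.3
gripper_force: 0.0
```

```bash
python3 - <<'E'
from h import *
import fit
o=get_obs(); print(o['eef_pos'],o['force'])
f=grab_frame('top');P=cloud(f); M=fit.masks(f)['orange']
q=P[M&(P[...,1]>-100)]; print(np.sort(q[:,2])[::12].round())
f=grab_frame('scene');P=cloud(f);M=fit.masks(f)['orange']
e=(P[...,0]-530.7)*.968+(P[...,1]+23.8)*.252; s=(P[...,0]-530.7)*-.252+(P[...,1]+23.8)*.968
for a in range(-35,40,6):
    k=(abs(e-a)<3)&(abs(s)<14)&(P[...,2]>100)
    print(a,[(x.round(),) for x in np.percentile(P[k][:,2],[5,25,50,75,95])] if k.sum()>3 else 0,k.sum())
E
```

```text
[531.08246609 -23.67521339 130.95106657] [ 0.23896687  0.32148931 -0.21134263]
[-769. -748. -732. -587.    4.   14.   46.   51.   53.   55.   62.   64.
   65.   66.   67.   68.   69.   72.   93.  143.]
-35 0 3
-29 [(np.float64(101.0),), (np.float64(130.0),), (np.float64(141.0),), (np.float64(145.0),), (np.float64(146.0),)] 12
-23 [(np.float64(114.0),), (np.float64(134.0),), (np.float64(145.0),), (np.float64(502.0),), (np.float64(503.0),)] 18
-17 [(np.float64(104.0),), (np.float64(124.0),), (np.float64(501.0),), (np.float64(504.0),), (np.float64(506.0),)] 23
-11 [(np.float64(108.0),), (np.float64(159.0),), (np.float64(506.0),), (np.float64(507.0),), (np.float64(508.0),)] 34
-5 [(np.float64(126.0),), (np.float64(157.0),), (np.float64(506.0),), (np.float64(507.0),), (np.float64(508.0),)] 44
1 [(np.float64(119.0),), (np.float64(146.0),), (np.float64(507.0),), (np.float64(508.0),), (np.float64(509.0),)] 62
7 [(np.float64(123.0),), (np.float64(147.0),), (np.float64(204.0),), (np.float64(507.0),), (np.float64(509.0),)] 96
13 [(np.float64(144.0),), (np.float64(164.0),), (np.float64(216.0),), (np.float64(506.0),), (np.float64(507.0),)] 122
19 [(np.float64(144.0),), (np.float64(223.0),), (np.float64(435.0),), (np.float64(503.0),), (np.float64(506.0),)] 145
25 [(np.float64(123.0),), (np.float64(208.0),), (np.float64(435.0),), (np.float64(499.0),), (np.float64(503.0),)] 169
31 [(np.float64(113.0),), (np.float64(326.0),), (np.float64(381.0),), (np.float64(433.0),), (np.float64(496.0),)] 610
37 [(np.float64(267.0),), (np.float64(307.0),), (np.float64(371.0),), (np.float64(453.0),), (np.float64(490.0),)] 687
```

```bash
python3 - <<'E'
from h import *
f=grab_frame('scene');P=cloud(f)
for r in range(160,204,2):
    print(r,[(tuple(P[r,c].round().astype(int)),tuple(int(v) for v in f['color'][r,c])) if not np.isnan(P[r,c,0]) else None for c in (312,317,321)])
print([ (round(d['point'][0]),round(d['point'][1]),round(d['confidence'],2),at_z(f,d['point'],145).round()) for d in place_of('scene','module_top')[:2]])
save(f,'s6'); b=cv2.imread('pics/s6.png')[155:215,295:355]; cv2.imwrite('pics/s6c.png',cv2.resize(b,(600,600),interpolation=cv2.INTER_CUBIC))
E
```

```text
160 [((np.int64(553), np.int64(-29), np.int64(263)), (32, 32, 31)), ((np.int64(569), np.int64(-19), np.int64(283)), (32, 32, 31)), ((np.int64(564), np.int64(-11), np.int64(276)), (34, 34, 34))]
162 [((np.int64(553), np.int64(-29), np.int64(258)), (29, 29, 30)), ((np.int64(568), np.int64(-19), np.int64(275)), (32, 33, 33)), ((np.int64(565), np.int64(-11), np.int64(271)), (34, 33, 34))]
164 [((np.int64(550), np.int64(-29), np.int64(246)), (29, 28, 28)), ((np.int64(571), np.int64(-19), np.int64(272)), (42, 41, 40)), ((np.int64(567), np.int64(-11), np.int64(265)), (42, 40, 39))]
166 [((np.int64(550), np.int64(-30), np.int64(240)), (28, 28, 28)), ((np.int64(569), np.int64(-19), np.int64(263)), (41, 42, 41)), ((np.int64(567), np.int64(-11), np.int64(259)), (51, 50, 49))]
168 [((np.int64(544), np.int64(-30), np.int64(225)), (27, 27, 28)), ((np.int64(573), np.int64(-20), np.int64(261)), (39, 39, 40)), ((np.int64(570), np.int64(-11), np.int64(256)), (80, 79, 77))]
170 [((np.int64(549), np.int64(-30), np.int64(224)), (30, 28, 30)), ((np.int64(546), np.int64(-19), np.int64(220)), (36, 35, 34)),
[... 2372 characters left out ...]
64(560), np.int64(-21), np.int64(137)), (124, 57, 30)), ((np.int64(557), np.int64(-11), np.int64(132)), (121, 57, 32))]
198 [((np.int64(540), np.int64(-33), np.int64(102)), (71, 44, 42)), ((np.int64(558), np.int64(-21), np.int64(127)), (121, 57, 31)), ((np.int64(556), np.int64(-11), np.int64(123)), (122, 61, 36))]
200 [((np.int64(547), np.int64(-33), np.int64(102)), (57, 42, 55)), ((np.int64(559), np.int64(-21), np.int64(119)), (127, 79, 57)), ((np.int64(558), np.int64(-11), np.int64(116)), (134, 103, 84))]
202 [None, ((np.int64(561), np.int64(-21), np.int64(114)), (137, 117, 99)), ((np.int64(558), np.int64(-12), np.int64(108)), (135, 124, 107))]
[(315, 186, 0.78, array([535., -24., 145.]))]
```

View pics/s6c.png

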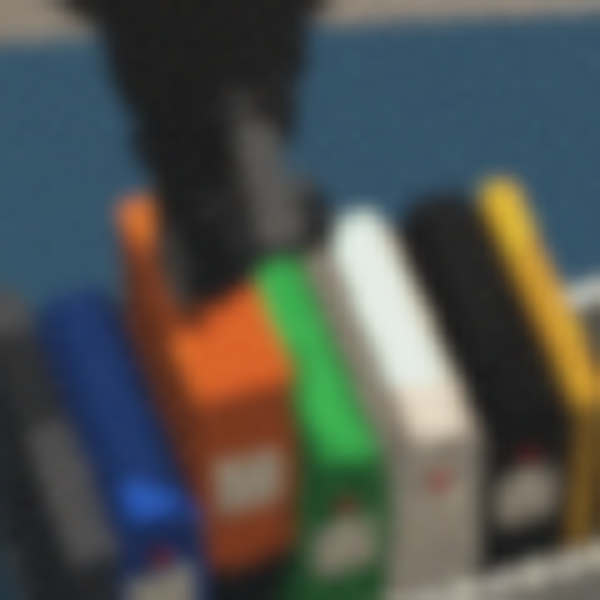

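Tip depth reads about 147 against a top at 145, so the tips are just at the top face and the real tips sit above the nominal TCP. I'll keep creeping down and watch the force.

step_arm:
  deltas:
    - [[0,0,0,-0.05,0,0,0],[0,0,0,-0.05,0,0,0],[0,0,0,0,0,0,0]]

```text
t: 20.23
eef_pos: [531.1, -23.7, 128.0]
tool_rot: [0.612, 0.791, -0.0, -0.0]
force: [-0.6, -0.6, -0.1]
width: 0.1
gripper_force: 0.0
```

step_arm:
  deltas:
    - [[0,0,0,-0.05,0,0,0],[0,0,0,-0.05,0,0,0],[0,0,0,0,0,0,0]]

```text
t: 20.6
eef_pos: [531.2, -23.7, 125.0]
tool_rot: [0.612, 0.791, -0.0, -0.0]
force: [0.6, 0.0, -0.7]
width: 0.1
gripper_force: 0.0
```

```bash
python3 - <<'E'
from h import *
import fit
o=get_obs(); print(o['eef_pos'],o['force'],o['width'])
fit.fit(cams=['scene'],zlo=90,zhi=155)
f=grab_frame('scene'); a=cv2.imread('pics/s6.png'); save(f,'s7'); b=cv2.imread('pics/s7.png')
g=lambda x:x[155:215,295:355].max(2).astype(int)
for r in range(178,192): print(r,a[r,313:321].max(1),b[r,313:321].max(1))
E
```

```text
[531.17261729 -23.71874383 125.04607178] [ 0.55177281  0.02370479 -0.70137915] 0.11477862272657155
scene orange 157 mean [548.9 -20.7 138.8] rect 530.7 -24.0 size 61.7 23.0 longdir 16.4 zmed 143.9
scene blue 105 mean [542.9 -46.4 109.2] rect 540.2 -47.4 size 62.3 13.1 longdir 17.5 zmed 109.3
scene green 98 mean [536.7   3.9 108.9] rect 528.9 3.7 size 58.6 13.7 longdir 7.4 zmed 109.8
scene white 135 mean [514.7  23.  108.9] rect 513.6 24.0 size 68.0 18.6 longdir 14.9 zmed 109.3
scene yellow 94 mean [511.5  59.6 107.4] rect 517.4 26.7 size 81.2 69.7 longdir -74.8 zmed 106.7
178 [35 30 30 33 36 42 48 63] [32 31 34 36 40 41 47 63]
179 [38 31 30 29 35 40 44 53] [35 31 31 33 37 40 46 61]
180 [43 34 28 30 32 36 42 54] [38 32 29 31 34 40 46 55]
181 [47 36 32 29 30 35 45 73] [40 32 31 30 33 40 42 48]
182 [49 36 31 29 33 42 60 97] [42 32 29 30 31 36 42 61]
183 [ 52  38  34  37  51  77 108 116] [44 35 29 32 32 35 50 83]
184 [ 65  52  53  65  94 135 163 162] [ 50  38  32  32  39  54  84 108]
185 [ 82  79  93 119 147 181 199 190] [ 59  45  40  50  71 102 135 154]
186 [106 105 133 169 191 206 213 205] [ 75  66  68  83 119 160 184 190]
187 [138 143 167 196 211 217 217 212] [108 116 122 134 162 193 208 209]
188 [177 186 196 209 217 219 219 216] [150 169 179 184 195 209 216 216]
189 [199 210 213 217 219 218 218 219] [181 202 209 210 212 217 219 217]
190 [199 216 216 218 218 219 217 218] [192 212 217 217 218 219 218 217]
191 [184 210 217 218 218 218 217 217] [181 207 217 218 218 218 217 217]
```

step_arm:
  deltas:
    - [[0,0,0,-0.05,0,0,0],[0,0,0,-0.05,0,0,0],[0,0,0,0,0,0,0]]

```text
t: 21.08
eef_pos: [531.9, -23.7, 122.6]
tool_rot: [0.612, 0.791, 0.0, 0.0]
force: [-0.1, 0.9, 1.6]
width: -0.4
gripper_force: 1.0
```

step_arm:
  deltas:
    - [[0,0,0,-0.05,0,0,0],[0,0,0,-0.05,0,0,0],[0,0,0,0,0,0,0]]

```text
t: 21.45
eef_pos: [531.5, -23.8, 119.2]
tool_rot: [0.612, 0.791, 0.0, 0.0]
force: [0.4, 0.9, 2.0]
width: 0.1
gripper_force: 1.1
```

```bash
python3 - <<'E'
from h import *
import fit
o=get_obs(); print(o['eef_pos'],o['force'],o['width'])
fit.fit(cams=['scene'],zlo=90,zhi=155)
b=grab_frame('scene')['color']
for r in range(181,194): print(r,b[r,313:321].max(1))
E
```

```text
[531.53272597 -23.7696257  119.20247566] [0.36829387 0.93199177 2.00541345] 0.07382339285552125
scene orange 145 mean [549.1 -20.5 136.3] rect 531.5 -23.4 size 59.8 22.8 longdir 14.7 zmed 140.1
scene blue 111 mean [542.7 -46.4 109.2] rect 538.1 -47.8 size 65.6 13.5 longdir 15.4 zmed 109.4
scene green 98 mean [537.8   4.  108.2] rect 532.1 4.1 size 56.5 14.4 longdir 8.2 zmed 109.3
scene white 136 mean [514.3  22.7 109. ] rect 514.1 23.6 size 68.0 19.6 longdir 13.9 zmed 109.5
scene yellow 94 mean [512.3  58.8 108. ] rect 518.2 26.7 size 80.8 68.5 longdir -74.7 zmed 107.2
181 [38 32 29 33 35 40 47 62]
182 [40 31 30 32 35 41 45 53]
183 [42 34 30 32 33 39 43 51]
184 [46 36 30 30 32 35 44 63]
185 [50 36 32 30 31 41 59 82]
186 [ 51  39  33  36  51  77 107 128]
187 [ 62  52  54  66  93 134 166 179]
188 [ 84  90 106 125 149 181 202 205]
189 [129 147 168 180 192 207 215 215]
190 [173 190 205 210 214 216 219 218]
191 [189 209 215 218 218 219 220 219]
192 [181 208 217 219 218 219 218 217]
193 [161 200 214 217 217 215 214 210]
```

Contact came at about TCP 123, with 2 N, and the module is sliding down. I'll press on.

step_arm:
  deltas:
    - [[0,0,0,-0.07,0,0,0],[0,0,0,-0.07,0,0,0],[0,0,0,-0.07,0,0,0],[0,0,0,-0.07,0,0,0],[0,0,0,-0.07,0,0,0],[0,0,0,0,0,0,0]]

```text
t: 22.3
eef_pos: [531.1, -23.8, 108.3]
tool_rot: [0.612, 0.791, -0.0, -0.0]
force: [0.2, -1.8, 1.2]
width: 0.1
gripper_force: 0.6
```

step_arm:
  deltas:
    - [[0,0,0,-0.07,0,0,0],[0,0,0,-0.07,0,0,0],[0,0,0,-0.07,0,0,0],[0,0,0,-0.07,0,0,0],[0,0,0,0,0,0,0]]

```text
t: 22.92
eef_pos: [531.1, -23.7, 99.9]
tool_rot: [0.612, 0.791, -0.0, -0.0]
force: [0.6, -0.2, 0.7]
width: 0.1
gripper_force: 0.6
```

```bash
python3 - <<'E'
from h import *
import fit
o=get_obs(); print(o['eef_pos'],o['force'],o['width'])
fit.fit(cams=['scene'],zlo=90,zhi=155)
E
```

```text
[531.11767466 -23.73307705  99.91778109] [ 0.55049649 -0.17886151  0.7091375 ] 0.12852790411697362
scene orange 144 mean [546.6 -20.7 118.1] rect 530.8 -22.9 size 61.5 24.2 longdir 15.0 zmed 120.6
scene blue 134 mean [539.  -47.3 109.3] rect 536.1 -47.8 size 69.1 14.5 longdir 16.0 zmed 109.6
scene green 88 mean [542.1   4.4 107.8] rect 538.1 3.4 size 41.5 13.9 longdir 12.1 zmed 108.8
scene white 142 mean [513.4  22.3 109.3] rect 515.1 23.9 size 70.6 18.7 longdir 13.4 zmed 109.6
scene yellow 93 mean [510.9  60.4 106.1] rect 516.6 29.3 size 76.7 69.6 longdir -75.4 zmed 106.8
```

Orange's top is at 120.6, so about 11.5 mm remains.

step_arm:
  deltas:
    - [[0,0,0,-0.07,0,0,0],[0,0,0,-0.07,0,0,0],[0,0,0,-0.07,0,0,0],[0,0,0,-0.07,0,0,0],[0,0,0,0,0,0,0]]

```text
t: 23.6
eef_pos: [531.2, -23.7, 91.5]
tool_rot: [0.612, 0.791, -0.0, -0.0]
force: [0.6, 0.5, 0.5]
width: 0.4
gripper_force: 0.5
```

step_arm:
  deltas:
    - [[0,0,0,-0.05,0,0,0],[0,0,0,-0.05,0,0,0],[0,0,0,0,0,0,0]]

```text
t: 23.98
eef_pos: [531.3, -23.7, 88.7]
tool_rot: [0.612, 0.791, -0.0, -0.0]
force: [0.2, 0.5, 1.6]
width: -0.1
gripper_force: 0.9
```

step_arm:
  deltas:
    - [[0,0,0,-0.05,0,0,0],[0,0,0,-0.04,0,0,0],[0,0,0,0,0,0,0]]

```text
t: 24.35
eef_pos: [531.4, -23.7, 87.7]
tool_rot: [0.612, 0.791, -0.0, -0.0]
force: [-4.4, 0.3, 11.5]
width: -0.0
gripper_force: 5.7
```

step_arm:
  deltas:
    - [[0,0,0,-0.03,0,0,0],[0,0,0,0,0,0,0],[0,0,0,0,0,0,0],[0,0,0,0,0,0,0]]

```text
t: 24.85
eef_pos: [531.4, -23.7, 87.6]
tool_rot: [0.612, 0.791, -0.0, -0.0]
force: [-4.6, 1.5, 15.6]
width: -0.1
gripper_force: 8.0
```

step_arm:
  deltas:
    - [[0,0,0,-0.01,0,0,0],[0,0,0,0,0,0,0],[0,0,0,0.2,0,0,0],[0,0,0,0.6,0,0,0],[0,0,0,1,0,0,0],[0,0,0,1,0,0,0],[0,0,0,1,0,0,0],[0,0,0,1,0,0,0]]

```text
t: 25.85
eef_pos: [531.1, -23.8, 230.4]
tool_rot: [0.612, 0.791, -0.0, 0.0]
force: [0.6, -0.2, 0.6]
width: -0.1
gripper_force: 0.0
```

step_arm:
  deltas:
    - [[0,-0.9,0,0.7,0,0,0],[0,-0.9,0,0.3,0,0,0],[0,-0.9,0,0,0,0,0],[0,-0.9,0,0,0,0,0],[0,0,0,0,0,0,0]]

```text
t: 26.48
eef_pos: [422.0, -23.7, 259.3]
tool_rot: [0.612, 0.791, -0.0, 0.0]
force: [0.8, 1.3, -0.6]
width: -0.2
gripper_force: 0.0
```

```bash
python3 - <<'E'
from h import *
import fit
o=get_obs(); print(o['t'],o['eef_pos'],o['force'])
fit.fit(zlo=90,zhi=155)
f=grab_frame('scene'); save(f,'s8'); b=cv2.imread('pics/s8.png')[130:250,260:420]; cv2.imwrite('pics/s8c.png',cv2.resize(b,(800,600),interpolation=cv2.INTER_CUBIC))
E
```

```text
26.475 [421.99793067 -23.70034357 259.26675283] [ 0.77864567  1.31169005 -0.57936431]
top orange 24 mean [555.3 -19.9 111. ] rect 554.2 -19.0 size 23.0 10.5 longdir -83.8 zmed 111.3
top blue 41 mean [558.3 -43.1 110.5] rect 557.6 -43.0 size 25.8 14.1 longdir 17.8 zmed 110.0
top green 4
top white 0
top yellow 48 mean [515.8  61.9 107.9] rect 513.9 61.1 size 58.2 7.7 longdir 14.6 zmed 107.9
scene orange 232 mean [533.  -22.7 108.7] rect 530.2 -23.0 size 61.9 24.7 longdir 15.0 zmed 109.5
scene blue 144 mean [537.7 -47.  109.3] rect 535.5 -47.4 size 72.2 13.9 longdir 14.3 zmed 109.5
scene green 153 mean [ 5.258e+02 -2.000e-01  1.093e+02] rect 523.1 -0.3 size 71.4 14.8 longdir 13.0 zmed 109.8
scene white 58 mean [512.8  22.5 109.6] rect 515.4 25.2 size 69.6 12.6 longdir 16.5 zmed 109.4
scene yellow 90 mean [512.1  56.4 106.7] rect 517.7 28.1 size 77.4 68.0 longdir -74.7 zmed 107.2
```

View pics/s8c.png

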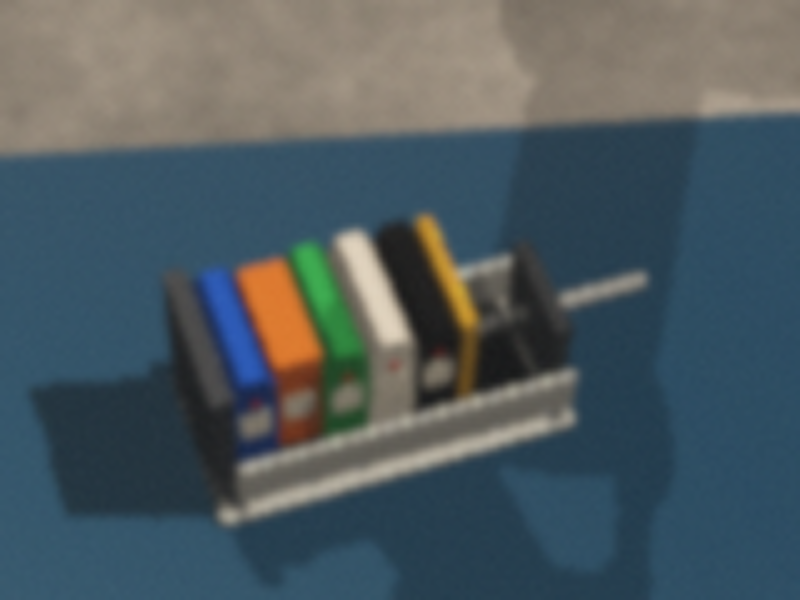

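The picture shows orange seated between blue and green, all tops flush at about 109.5 mm, the row upright and the gripper clear.

```bash
python3 -c "
from workcell import hand_in; print(hand_in())"
```

```text
the job is handed in; nothing more can be done
None
```

The orange module is filed between blue and green, flush with the row after a press of about 15.6 N on its top; the job is handed in, with no verdict returned.

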